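Fit the solder pot's crucible and set its heat wheel

TASK

Get the solder pot ready: take the steel crucible that lies in its cradle, stand it upright on the bench and let go of it, then take it again from above and work it down into the round well of the pot base, past the well's spring shoes, until it is fully home on the well's floor. Then roll the ribbed heat wheel in the pot base's slot until its one white rib stands level with the two black pointers beside the slot, and leave it there. Do not disturb the solder spool, the flux tin or the plug adapter.

Things in the scene. Friction and masses are not known exactly. Their poses are not given: they have to be found in the camera images.
- pot_base: Fixed grey box 150 (x) x 200 (y) x 75 mm high, flat aluminium deck. Origin: centre of its underside on the bench; z up. In the deck: a round well, 60 mm diameter, centred at local (0, +50) mm, and a slot 76 (x) x 18 (y) mm centred at local (0, -55) mm in which the heat wheel stands.
- well_floor (a point): Centre of the well's flat floor, on its upright axis, 40 mm below the deck. Three brass spring shoes on the wall, 8 to 35 mm above the floor, reach in to 25 mm from the axis and yield outwards (6 N + 3 N/mm each). They rub on the crucible, which does not sink by its own weight: pressing takes about 8 to 20 N, less while twisting it to and fro.
- wheel_top (a point): Fixed point: top of the unpressed wheel's ribs, mid-width, 15.5 mm above the deck; axes as pot_base. Wheel: 80 mm diameter over 24 ribs (1.5 mm high, 10.5 mm apart), 13 mm wide, axle along pot_base y, 40 mm below this point. The two black pointers on the deck beside the slot are at this point's x. The wheel yields downwards up to 5 mm under a fingertip (about 2 N + 1 N/mm).
- heat_wheel (a joint): Wheel angle, rad. 0 = its one white rib is at the top, level with the pointers. Negative = white rib on the pot_base -x (robot) side, hidden below the deck beyond about -0.9. Rolling the wheel's top towards pot_base +x (away from the robot) increases it, 1 rad per 40 mm of rim. Stops at -2.7 and +1.0. Stays where it is left (friction about 1 N at the rim).
- cradle: Fixed rest for the crucible: a plate 80 (x) x 115 (y) mm, 6 mm thick, with two black V saddles 12 mm thick at local y = -36 and +36 mm, up to about 37 mm high and 70 mm wide in x; between the saddles it is open down to the plate. Origin: centre of its underside on the bench; z up. The bench between cradle and pot_base is free.
- crucible: Open steel cup 100 mm high, 54 mm outer diameter, wall 4 mm, about 0.28 kg, its foot tapered over the lowest 10 mm to 44 mm diameter. Origin: centre of its base; its z axis runs from the base to the mouth. At the start it lies on its side in the cradle, its axis level along the cradle's y, about 48 mm above the bench, its mouth towards the cradle's -y side.
- crucible_mouth (a point): Centre of the crucible's mouth, 100 mm from its base along its axis.
- solder_spool: Bystander: loose reel of solder wire 53 x 63 x 35 mm; origin under its middle. Leave it alone.
- flux_tin: Bystander: loose round tin, 53 mm diameter, 32 mm high; origin under its middle. Leave it alone.
- plug_adapter: Bystander: loose black plug adapter 40 x 62 x 52 mm, its pins up; origin under its middle. Leave it alone.

How it is judged:
On the way, in this order (a step that is already met when the one before it is completed fails the run):
1. the crucible stands upright on the bench, let go (angle between crucible's own z axis and vertical below 0.08 rad and height (world z) of crucible below 0.004 m and height (world z) of crucible_mouth above 0.09 m and contact force between crucible and the fingers below 0.1 N and linear speed of crucible below 0.02 m/s), for 0.2 s.
2. the crucible is fully home in the well, let go (z of crucible in the frame of well_floor below 0.003 m and horizontal distance between crucible and well_floor below 0.005 m and angle between crucible's own z axis and vertical below 0.08 rad and height (world z) of crucible_mouth above 0.12 m and contact force between crucible and the fingers below 0.1 N), for 0.2 s.
3. the wheel's white rib is level with the pointers (value of joint heat_wheel between -0.15 and 0.15 rad), for 0.2 s.
At the end, for the whole second after the job is handed in: The crucible stands upright (within 0.08 rad) in the well, its base within 3 mm of the well's floor and within 5 mm of the well's axis, at rest; the heat wheel's white rib is within 0.15 rad (6 mm of rim) of the pointers (all of step 3 and z of crucible in the frame of well_floor below 0.003 m and horizontal distance between crucible and well_floor below 0.005 m and angle between crucible's own z axis and vertical below 0.08 rad and height (world z) of crucible_mouth above 0.12 m and linear speed of crucible below 0.02 m/s); the robot touches nothing.
It fails at once if a bystander (spool, tin or adapter) is pushed more than 20 mm (distance of any of solder_spool, flux_tin, plug_adapter from where it was at the start of the episode above 0.02 m).
It also fails if it takes over 72 s, if anything falls off the work surface, if the arm or the gripper's body presses on something with over 40 N, if the wrist force passes 120 N, or if a joint passes its speed limit or range.

ROBOT

A 6-joint arm with a two-finger parallel gripper is mounted at the origin on a cart in front of the work surface, level with it; the furniture and walls round the work are solid. World frame = base frame: x ahead of the robot, y to its left, z up, the work surface at z = 0. Lengths are in m, angles in rad, forces in N, time in s.
With the tool pointing down it reaches from about 0.375 to 0.975 m from the base axis. Payload 3.8 kg.
Tool frame: the origin (TCP) lies midway between the tips of the shut fingers; the grasp point (between the pads) lies 19 mm behind it; z points along the fingers, y is the line along which they close (so a half turn about z gives the same grasp; the last joint's range is limited). The gripper opens to 85 mm and grips with 20 to 120 N. Pads are 22 mm wide; open, the fingers measure 114 mm over their backs; the gripper's body (76 mm by 85 mm) begins 54 mm behind the grasp point. The pads swing forward as they close: fully open they stand 13 mm farther back than shut.
Start: joints at [-1.137, 0.264, 1.604, -0, 1.274, -0.037], TCP at [0.306, -0.602, 0.231] pointing down, gripper open.
Joint ranges: [-2.63, 2.63], [-0.94, 2.18], [0.31, 2.57], [-1.31, 4.45], [0, 2.66], [-2.55, 2.55]. Speed limits (rad/s): [2.57, 2.57, 3.14, 3.14, 3.14, 3.14].

INTERFACE

Orientations are given as a rotation vector (axis times angle).
In Python, from workcell import bot, cams gives the robot as it stands.
- The arm moves only by the tool play_rows, never from a script. Its argument "rows" is a list of rows, each a list of 2 entries, a list of its own where there are three numbers: the shift along the tool's x, y, z scaled (see below), then the turn, a rotation vector about the tool's x, y, z scaled (see below). A call has 1 to 20 rows; each row is the pose to reach, as a shift and turn from the pose commanded when the call began, along the tool's axes at that moment; what a row does not reach only later rows make up. The controller multiplies each number of a shift by 250 mm and each number of a turn by 45 degrees. A row lasts 1/12 s, in which the tool goes at most 41.7 mm and 7.16 degrees, less where a joint would pass 70% of its speed; a pose out of reach is approached as far as the arm can. A call with a number of a shift or a turn outside -1 to 1 is refused whole. A call with a gripper value outside its range is refused whole. "claw" is the opening, from -1 (shut) to 1 (fully open), set as the call begins (left out, the last holds). The fingers move at their own pace and stop on an object; "newtons" is the grip in N (left out, the last holds). Time passes only in rows, so rows that repeat a pose let the fingers close. It gives the time, the measured TCP pose, the force, the opening and the grip force at its end, in the units of the state.
- bot.read_state(): the state, without advancing time (a new reading comes with each control period).
- cams.read_camera(name): name is "scene" or "top"; returns a dict with "image" (400x640x3 uint8, red, green, blue), "K" (3x3 intrinsics, pixels), "T" (4x4, takes a point from camera to world coordinates). Camera axes: x right, y down, z forward; pixel columns grow to the right and rows downward; lengths in m; the calibration is good to about 2 mm. A picture is of the moment at which its call begins. There is no depth.
- bot.finish_job(): hands the job in; it is judged then, once.
The state is a dict: "time": time; "q": joint angles; "joint_vel": joint speeds; "joint_torque": joint torques, N m; "tool_pos": TCP position; "tcp_rot": TCP orientation; "wrist_force": force on the tool from outside, world axes, zero at the start; "torque": the same for the moment, N m; "width": opening from 0.0 (shut) to 1.0 (fully open); "grip_force": force on a finger pad.
Only numpy, scipy, OpenCV 4.12 (cv2) and the standard library are available. Lean on these libraries where they do the work, as an engineer would, in place of code of your own. Each camera call takes 0.05 s, during which the arm holds its last target. There are 200 camera calls.

## Working session

There is one attempt and no reset: what is moved stays moved. The work goes in short steps, Python scripts to look and compute and a tool call to move; the robot and the scene stay as the last step left them, time stands still between calls to the robot, and variables do not carry over. Pictures are saved under pics/ and viewed, at most 10 in all, crops included, and the job is handed in when it is done.

Besides the shell and the picture viewer there is one more tool, called as name([rows], argument=value, ...), one row to a line, values as JSON. play_rows: Moves the arm, as the interface text tells. Its arguments: {"type":"object","properties":{"rows":{"type":"array","items":{"type":"array"}},"claw":{"type":"number"},"newtons":{"type":"number"}},"required":["rows"]}

```bash
mkdir -p pics; ls; python3 - <<'E'
from workcell import bot,cams
import cv2,numpy as np
s=bot.read_state(); print({k:np.round(v,3).tolist() for k,v in s.items()})
for n in("scene","top"):
    c=cams.read_camera(n); cv2.imwrite(f"pics/{n}0.png",c["image"][:,:,::-1]); print(n,c["K"].tolist(),np.round(c["T"],4).tolist())
    np.savez(n+".npz",**c)
E
```

```text
pics
{'time': 0.0, 'q': [-1.137, 0.265, 1.605, 0.0, 1.274, -0.037], 'joint_vel': [-0.001, 0.002, -0.001, 0.001, 0.001, 0.002], 'joint_torque': [-0.002, -51.512, -36.732, 0.0, 0.013, 0.0], 'tool_pos': [0.306, -0.601, 0.23], 'tcp_rot': [-3.053, -0.732, 0.001], 'wrist_force': [-0.215, 0.32, -0.322], 'torque': [0.039, 0.008, -0.009], 'grip_force': 0.0, 'width': 0.998}
scene [[505.9401850881431, 0.0, 328.20074321855384], [0.0, 505.9401850881431, 204.25560430440342], [0.0, 0.0, 1.0]] [[-0.481, -0.5272, 0.7005, -0.4002], [-0.8766, 0.2783, -0.3925, 0.6666], [0.012, -0.8029, -0.596, 0.9443], [0.0, 0.0, 0.0, 1.0]]
top [[439.50220237153616, 0.0, 320.386098505336], [0.0, 439.50220237153616, 207.041858588557], [0.0, 0.0, 1.0]] [[0.011, -0.994, 0.1088, 0.4765], [-0.9999, -0.012, -0.0088, 0.1095], [0.0101, -0.1087, -0.994, 1.3888], [0.0, 0.0, 0.0, 1.0]]
```

View pics/scene0.png

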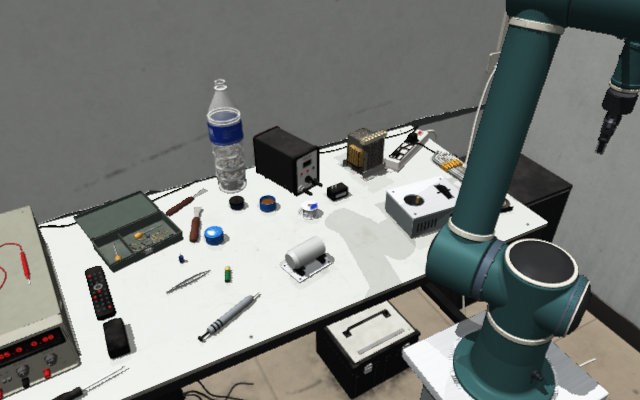

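View pics/top0.png

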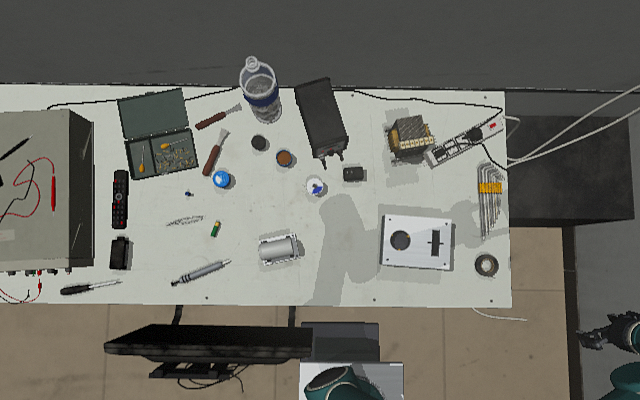

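The scene view shows the crucible in its cradle at about (306,252) and the pot base at (425,205). In the top view the cradle is at (280,249), the pot deck at (416,241), the well at (401,240) and the wheel slot at (436,243). Next I'll enlarge those two areas and measure.

```bash
cat > h.py <<'E'
import numpy as np,cv2
from scipy.spatial.transform import Rotation as R
def ray(c,uv,z):
    uv=np.atleast_2d(np.array(uv,float)); d=np.c_[uv,np.ones(len(uv))]@np.linalg.inv(c["K"]).T@c["T"][:3,:3].T
    o=c["T"][:3,3]; return o+d*((z-o[2])/d[:,2])[:,None]
def proj(c,p):
    p=np.atleast_2d(p); q=(p-c["T"][:3,3])@c["T"][:3,:3]@c["K"].T; return q[:,:2]/q[:,2:]
E
python3 - <<'E'
from h import *
t=np.load("top.npz");s=np.load("scene.npz")
def crop(c,x,y,w,h,k): return cv2.resize(c["image"][y:y+h,x:x+w,::-1],(w*k,h*k),interpolation=cv2.INTER_NEAREST)
a=np.hstack([crop(t,248,222,64,50,6),crop(t,374,200,66,50,6)][:1]+[crop(t,376,204,69,50,6)])
a=np.hstack([crop(t,250,225,56,48,5),crop(t,372,203,92,72,5)[:360][:, :460][0:240]])
A=np.zeros((600,800,3),np.uint8)
A[:300,:330]=crop(t,248,220,66,60,5); A[:360,335:795]=crop(t,372,203,92,72,5)
A[362:362+236,335:335+440]=crop(s,378,172,110,59,4)
A[305:305+280,:320]=crop(s,270,225,80,70,4)
cv2.imwrite("pics/c1.png",A)
g=cv2.cvtColor(t["image"],cv2.COLOR_RGB2GRAY)
# well: dark blob near (401,240)
m=(g<120).astype(np.uint8); n,l,st,ce=cv2.connectedComponentsWithStats(m[225:260,385:450])
for i in range(1,n):
    if st[i,4]>8: print("dark",st[i]+[385,225,0,0,0],ce[i]+[385,225],ray(t,ce[i]+[385,225],.075)[0].round(4))
m=(g>140).astype(np.uint8)
for uv in [(280,249)]: print(ray(t,uv,.048))
for n,uv in dict(blue=(222,180),can=(316,187),blk=(354,174),ring=(486,265)).items(): print(n,ray(t,uv,.03)[0].round(3))
E
```

```text
dark [390 230  21  20 310] [399.75806452 240.07096774] [ 0.5239 -0.1404  0.075 ]
dark [428 230  16  27 212] [435.21698113 242.52358491] [ 0.5178 -0.2465  0.075 ]
[[0.49368717 0.21873228 0.048     ]]
blue [0.706 0.406 0.03 ]
can [0.688 0.112 0.03 ]
blk [ 0.731 -0.007  0.03 ]
ring [ 0.452 -0.414  0.03 ]
```

View pics/c1.png

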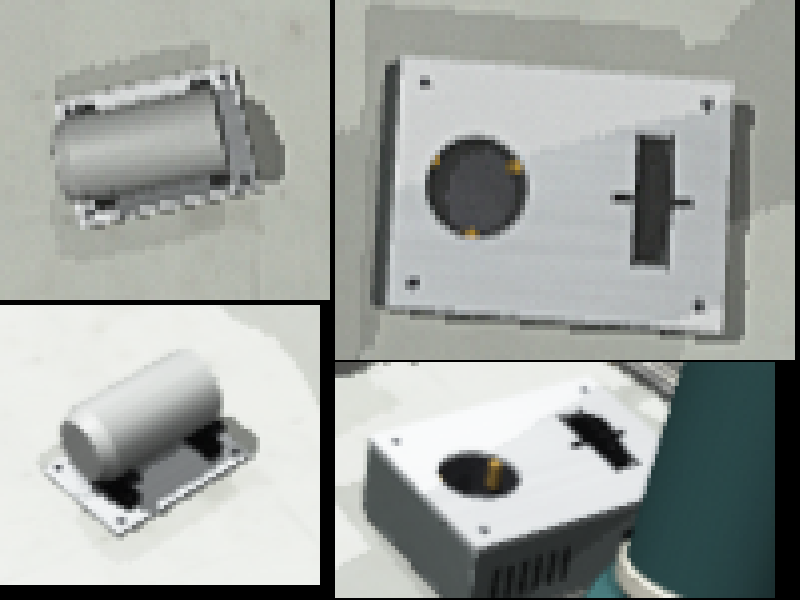

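The crops show the crucible lying along world y, base at image left (+y) and mouth at right. The plate corners are at about (57,100), (237,68), (257,190) and (82,228) in the top-left crop. In the top-right crop the deck screws are at (425,82), (707,104), (412,283) and (698,306), the pointers are at (620,198) and (683,203), and the white rib is hidden.

```bash
python3 - <<'E'
from h import *
t=np.load("top.npz");s=np.load("scene.npz")
L=lambda p:[(248+x/5-.5,220+y/5-.5) for x,y in p]
D=lambda p:[(372+(x-335)/5-.5,203+y/5-.5) for x,y in p]
pl=ray(t,L([(57,100),(237,68),(257,190),(82,228)]),.006);print("plate",pl.round(4).tolist(),pl.mean(0).round(4),[np.linalg.norm(pl[i]-pl[i-1]).round(3) for i in range(4)])
c=ray(t,L([(65,105),(218,88),(225,180),(80,198)]),.048);print("cruc",c.round(4).tolist())
ax=[(c[0]+c[3])/2,(c[1]+c[2])/2];print(ax)
d=ray(t,D([(425,82),(707,104),(412,283),(698,306)]),.075);print("screws",d.round(4).tolist(),d.mean(0))
v=(d[1]-d[0]+d[3]-d[2]);w=d[0]-d[2]+d[1]-d[3];print("yaw",np.arctan2(v[0],-v[1])  ,np.arctan2(w[1],w[0]))
e=ray(t,D([(400,57),(733,82),(722,333),(388,308)]),.075);print("deck",e.mean(0),[np.linalg.norm(e[i]-e[i-1]).round(3) for i in range(4)])
print("ptr",ray(t,D([(620,198),(683,203)]),.075))
# scene view: well & screws
S=lambda p:[(378+(x-335)/4-.5,172+(y-362)/4-.5) for x,y in p]
print("scene screws",ray(s,S([(396,441),(585,390),(484,530)]),.075),"well",ray(s,S([(479,474)]),.075))
SC=lambda p:[(270+x/4-.5,225+(y-305)/4-.5) for x,y in p]
print("scene plate",ray(s,SC([(40,462),(120,535),(258,445)]),.006))
E
```

```text
plate [[0.5231, 0.2889, 0.006], [0.5445, 0.1764, 0.006], [0.4684, 0.1626, 0.006], [0.4437, 0.2712, 0.006]] [0.495  0.2248 0.006 ] [np.float64(0.081), np.float64(0.114), np.float64(0.077), np.float64(0.111)]
cruc [[0.5187, 0.2785, 0.048], [0.5301, 0.1857, 0.048], [0.4745, 0.1805, 0.048], [0.4627, 0.268, 0.048]]
[array([0.49072785, 0.27323064, 0.048     ]), array([0.50231162, 0.18310215, 0.048     ])]
screws [[0.587, -0.1101, 0.075], [0.5757, -0.2797, 0.075], [0.467, -0.1016, 0.075], [0.4553, -0.2719, 0.075]] [ 0.52123808 -0.19084943  0.075     ]
yaw -0.06750755868216314 -0.06754370421012706
deck [ 0.52065957 -0.19100327  0.075     ] [np.float64(0.15), np.float64(0.201), np.float64(0.15), np.float64(0.199)]
ptr [[ 0.51880656 -0.22643087  0.075     ]
 [ 0.51625169 -0.26413469  0.075     ]]
scene screws [[ 0.58842962 -0.10823441  0.075     ]
 [ 0.57687403 -0.27802774  0.075     ]
 [ 0.46894092 -0.100918    0.075     ]] well [[ 0.52520849 -0.13815664  0.075     ]]
scene plate [[0.52880064 0.29296009 0.006     ]
 [0.44249526 0.27566432 0.006     ]
 [0.4746877  0.15573532 0.006     ]]
```

```bash
cat >> h.py <<'E'
def frame(z,y):
    z=np.array(z,float);z/=np.linalg.norm(z);y=np.array(y,float);y-=z*(y@z);y/=np.linalg.norm(y)
    return np.c_[np.cross(y,z),y,z]
def go(p,M,p0=None,M0=None):
    "units for play_rows from the current (or given) pose to p,M"
    from workcell import bot
    s=bot.read_state()
    p0=np.array(s["tool_pos"]) if p0 is None else p0; M0=R.from_rotvec(s["tcp_rot"]).as_matrix() if M0 is None else M0
    sh=M0.T@(np.array(p)-p0)/.25; tu=R.from_matrix(M0.T@M).as_rotvec()/(np.pi/4)
    print("shift",sh.round(3).tolist(),"turn",tu.round(3).tolist(),"rows>=",round(max(np.linalg.norm(sh)*6,np.linalg.norm(tu)*45/7.16),1),"| pos",p0.round(4),"t",round(s["time"],2),"q",np.round(s["q"],2).tolist(),"F",np.round(s["wrist_force"],1).tolist())
    return sh,tu
ps=.19; cx=np.array([np.cos(ps),np.sin(ps),0]); cy=np.array([-np.sin(ps),np.cos(ps),0]); C=np.array([.496,.225,.048])
a=np.radians(30); Zg=np.cos(a)*np.array([0,0,-1])+np.sin(a)*cy; Mg=frame(Zg,cx); G=C-.008*cy+.024*Zg
E
python3 - <<'E'
from h import *
t=np.load("top.npz"); g=cv2.cvtColor(t["image"],cv2.COLOR_RGB2GRAY).astype(float)
print(g[236:264:1,260:294:3].astype(int))
print("G",G); go(G-.1*Zg,Mg)
E
```

```text
[[155 160 159 159 154 170 174 215 217  76 192 122]
 [160 159 154 130 184 200 214 212 218  54 108 132]
 [157 152 169 162 216 215 216 181 173 102  73 125]
 [146 189 206 215 213 193 178 114 107 129 106 133]
 [178 182 171 217 182 138 113 119 132 141 139 133]
 [196  80  43 172 118 116 125 140 146 150 159 134]
 [192  74  79 101 122 139 145 149 156 158 169 136]
 [186 112 129 133 144 148 153 159 166 169 178 139]
 [122 134 142 148 152 156 163 167 172 176 182 143]
 [121 149 152 156 160 165 173 178 177 181 184 138]
 [141 151 158 166 172 176 183 186 182 180 184 137]
 [149 160 170 177 182 187 188 185 181 181 184 127]
 [161 175 182 190 192 189 186 181 180 179 179 108]
 [167 189 193 191 191 186 179 178 178 175 168 100]
 [172 196 191 185 180 179 176 175 168 163 157  94]
 [172 191 183 181 176 173 169 165 156 154 148  76]
 [168 181 176 173 171 164 159 153 148 143 138  77]
 [161 170 169 164 161 153 150 144 136 128 121  92]
 [160 167 161 153 148 147 142 132 121 110  88  78]
 [157 154 149 145 139 135 126 113  98  94  45  43]
 [149 146 141 139 128 120 104  89 102 106  44  61]
 [135 145 131 120 110  93  85  99 119 117  89 115]
 [150 134 113 100  88  98 100 118 112 106 185 145]
 [169 107  82  74 102 117 115 106 117 175 176 155]
 [168 165 168  30 121 110 105 175 121 198 105 175]
 [170 226 183  75 112 117 171 173 137 152 158 172]
 [169 202  80 179 107 121 203 121 161 155 156 172]
 [160 175 164 224  88 145 171 172 163 154 155 170]]
G [0.49524456 0.22892802 0.02721539]
shift [2.125, -2.422, 0.47] turn [0.427, 0.569, -1.603] rows>= 19.5 | pos [ 0.3059 -0.601   0.2301] t 0.1 q [-1.14, 0.26, 1.61, -0.0, 1.27, -0.04] F [0.3, -0.6, -0.7]
```

play_rows([
  [[0.75,-0.85,0.0],[0,0,-0.55]],
  [[0.75,-0.85,0.0],[0,0,-0.55]],
  [[0.75,-0.85,0.0],[0,0,-0.55]],
  [[0.75,-0.85,0.0],[0,0,-0.55]],
  [[0.75,-0.85,0.0],[0,0,-0.55]],
  [[0.75,-0.85,0.0],[0,0,-0.55]],
  [[0.75,-0.85,0.0],[0,0,-0.55]],
  [[0.75,-0.85,0.0],[0,0,-0.55]],
  [[0.75,-0.85,0.0],[0,0,-0.55]],
], claw=1)

```text
time: 0.85
tool_pos: [0.3771, -0.3255, 0.2311]
tcp_rot: [-2.825, -1.375, 0.0]
wrist_force: [-0.7, -0.8, 0.7]
width: 1.005
grip_force: 0.0
```

```bash
python3 -c "
from h import *
go(G-.1*Zg,Mg)"
```

```text
shift [1.906, -0.845, 0.469] turn [0.284, 0.625, -1.063] rows>= 12.8 | pos [ 0.3771 -0.3255  0.2311] t 0.85 q [-0.76, -0.07, 1.97, -0.0, 1.24, -0.1] F [-0.7, -0.8, 0.7]
```

play_rows([
  [[1,-0.5,0.0],[0,0,-0.55]],
  [[1,-0.5,0.0],[0,0,-0.55]],
  [[1,-0.5,0.0],[0,0,-0.55]],
  [[1,-0.5,0.0],[0,0,-0.55]],
  [[1,-0.5,0.0],[0,0,-0.55]],
  [[1,-0.5,0.0],[0,0,-0.55]],
  [[1,-0.5,0.0],[0,0,-0.55]],
  [[1,-0.5,0.0],[0,0,-0.55]],
  [[1,-0.5,0.0],[0,0,-0.55]],
])

```text
time: 1.6
tool_pos: [0.4342, -0.0533, 0.2312]
tcp_rot: [2.465, 1.947, -0.001]
wrist_force: [0.4, -0.5, -0.2]
width: 0.999
grip_force: 0.0
```

```bash
python3 -c "
from h import *
go(G-.1*Zg,Mg)"
```

```text
shift [0.973, 0.059, 0.469] turn [0.141, 0.658, -0.527] rows>= 6.5 | pos [ 0.4342 -0.0533  0.2312] t 1.6 q [-0.18, -0.2, 2.08, -0.0, 1.26, 0.06] F [0.4, -0.5, -0.2]
```

play_rows([
  [[0.973,0.059,0.469],[0.141,0.658,-0.527]],
  [[0.973,0.059,0.469],[0.141,0.658,-0.527]],
  [[0.973,0.059,0.469],[0.141,0.658,-0.527]],
  [[0.973,0.059,0.469],[0.141,0.658,-0.527]],
  [[0.973,0.059,0.469],[0.141,0.658,-0.527]],
  [[0.973,0.059,0.469],[0.141,0.658,-0.527]],
  [[0.973,0.059,0.469],[0.141,0.658,-0.527]],
  [[0.973,0.059,0.469],[0.141,0.658,-0.527]],
  [[0.973,0.059,0.469],[0.141,0.658,-0.527]],
  [[0.973,0.059,0.469],[0.141,0.658,-0.527]],
  [[0.973,0.059,0.469],[0.141,0.658,-0.527]],
  [[0.973,0.059,0.469],[0.141,0.658,-0.527]],
])

```text
time: 2.6
tool_pos: [0.5057, 0.1783, 0.1151]
tcp_rot: [-1.724, -2.08, -0.465]
wrist_force: [0.2, 0.2, 0.9]
width: 0.997
grip_force: 0.0
```

```bash
python3 -c "
from h import *
go(G-.1*Zg,Mg);go(G,Mg)
from workcell import cams
A=[]
for n,(x,y) in dict(top=(230,200),scene=(260,190)).items():
    c=cams.read_camera(n); A.append(cv2.resize(c['image'][y:y+100,x:x+100,::-1],(400,400),interpolation=cv2.INTER_CUBIC))
cv2.imwrite('pics/c2.png',np.hstack(A))"
```

```text
shift [0.003, -0.003, 0.008] turn [0.005, -0.0, -0.003] rows>= 0.1 | pos [0.5057 0.1783 0.1151] t 2.6 q [-0.03, 0.17, 2.05, 0.57, 1.12, -0.52] F [0.2, 0.2, 0.9]
shift [0.003, -0.005, 0.408] turn [0.005, -0.0, -0.003] rows>= 2.4 | pos [0.5057 0.1783 0.1151] t 2.6 q [-0.03, 0.17, 2.05, 0.57, 1.12, -0.52] F [0.2, 0.2, 0.9]
```

View pics/c2.png

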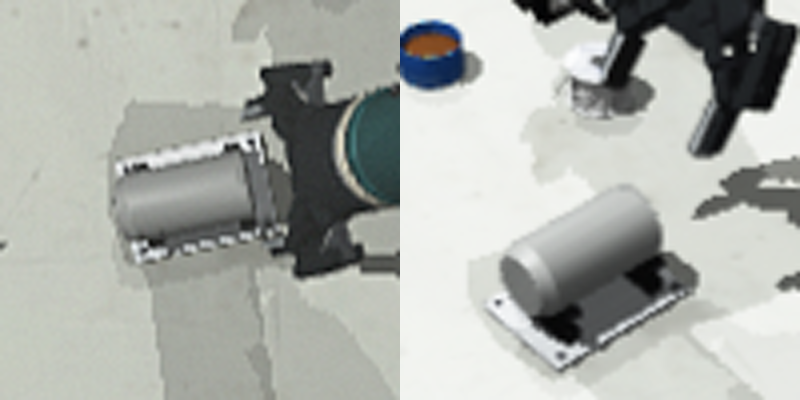

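The left (top) view shows the open fingers straddling the crucible's axis symmetrically, with the crucible's base end at about (115,200) and its mouth at (255,190). The right (scene) view shows clear space around it, so I'll approach and close.

play_rows([
  [[0,0,0.1],[0,0,0]],
  [[0,0,0.2],[0,0,0]],
  [[0,0,0.3],[0,0,0]],
  [[0,0,0.36],[0,0,0]],
  [[0,0,0.4],[0,0,0]],
  [[0,0,0.4],[0,0,0]],
  [[0,0,0.4],[0,0,0]],
])

```text
time: 3.28
tool_pos: [0.4956, 0.2288, 0.0277]
tcp_rot: [-1.722, -2.08, -0.463]
wrist_force: [-0.0, -0.7, -0.3]
width: 1.003
grip_force: 0.0
```

play_rows([
  [[0,0,0],[0,0,0]],
  [[0,0,0],[0,0,0]],
  [[0,0,0],[0,0,0]],
  [[0,0,0],[0,0,0]],
  [[0,0,0],[0,0,0]],
  [[0,0,0],[0,0,0]],
  [[0,0,0],[0,0,0]],
  [[0,0,0],[0,0,0]],
], claw=-1, newtons=50)

```text
time: 3.95
tool_pos: [0.4956, 0.2283, 0.0289]
tcp_rot: [-1.72, -2.082, -0.463]
wrist_force: [-3.3, -4.5, 6.7]
width: 0.614
grip_force: 51.0
```

```bash
python3 -c "
from h import *
go(G,Mg)
from workcell import bot;print(bot.read_state()['torque'])
"
```

```text
shift [-0.001, -0.001, 0.007] turn [0.001, -0.001, 0.0] rows>= 0.0 | pos [0.4956 0.2283 0.0289] t 3.95 q [0.06, 0.28, 2.1, 0.66, 0.94, -0.58] F [-3.3, -4.5, 6.7]
[-0.35610594  0.58579929  0.67995984]
```

Gripped. I'll fit simple arm kinematics from the logged states to choose a reachable upright pose.

```bash
cat > kin.py <<'E'
from h import *
from scipy.optimize import least_squares
Q=[[-1.137,.265,1.605,0,1.274,-.037],[-.76,-.07,1.97,0,1.24,-.1],[-.18,-.2,2.08,0,1.26,.06],[-.03,.17,2.05,.57,1.12,-.52],[.06,.28,2.1,.66,.94,-.58]]
P=np.array([[.3059,-.601,.2301],[.3771,-.3255,.2311],[.4342,-.0533,.2312],[.5057,.1783,.1151],[.4956,.2283,.0289]])
RV=[[-3.053,-.732,.001],[-2.825,-1.375,0],[2.465,1.947,-.001],[-1.724,-2.08,-.465],[-1.72,-2.082,-.463]]
def fk(q,k):
    a1,lat,d1,a2,a3,d4,d6,s4=k; s4=np.sign(s4)
    A=R.from_euler('z',q[0]); B=A*R.from_euler('y',q[1]); Cc=B*R.from_euler('y',q[2]); D=Cc*R.from_euler('z',s4*q[3])*R.from_euler('y',q[4])
    p=A.apply([a1,lat,d1])+B.apply([0,0,a2])+Cc.apply([a3,0,d4])+D.apply([0,0,d6])
    return p,D
res=lambda k:np.concatenate([fk(q,k)[0]-p for q,p in zip(Q,P)]+[.3*(fk(q,k)[1].apply([0,0,1])-R.from_rotvec(r).apply([0,0,1])) for q,r in zip(Q,RV)])
fits=[least_squares(lambda k:np.r_[res(np.r_[k,s]),.01*(k-np.array([0,0,.3,.45,0,.45,.2]))],[0,.02,.3,.45,0,.45,.2]) for s in(1,-1)]
i=int(fits[1].cost<fits[0].cost); K=np.r_[fits[i].x,[1,-1][i]]
T6=[(fk(q,K)[1].inv()*R.from_rotvec(r)).as_matrix() for q,r in zip(Q,RV)]   # = const*Rz(+-q6)
off=[np.arctan2(m[1,0],m[0,0]) for m in T6]
if __name__=="__main__":
    print(K.round(3),[f.cost for f in fits],np.abs(res(K)).max()); print(np.array([o for o in off]).round(3),[q[5] for q in Q])
E
python3 kin.py
```

```text
[-0.003  0.025  0.252  0.515  0.003  0.569  0.349  1.   ] [np.float64(2.9252243749948757e-05), np.float64(0.08813512434412363)] 0.003670980750117861
[1.534 1.476 1.625 1.047 0.997] [-0.037, -0.1, 0.06, -0.52, -0.58]
```

play_rows([
  [[0.03,0,-0.05],[0,0,0]],
  [[0.08,0,-0.14],[0,0,0]],
  [[0.14,0,-0.24],[0,0,0]],
  [[0.2,0,-0.35],[0,0,0]],
  [[0.25,0,-0.43],[0,0,0]],
  [[0.3,0,-0.52],[0,0,0]],
  [[0.3,0,-0.52],[0,0,0]],
  [[0.3,0,-0.52],[0,0,0]],
])

```text
time: 4.62
tool_pos: [0.4969, 0.2283, 0.1796]
tcp_rot: [-1.723, -2.084, -0.467]
wrist_force: [-0.1, -0.1, -4.5]
width: 0.614
grip_force: 53.6
```

```bash
cat >> kin.py <<'E'
lo=np.array([-2.63,-.94,.31,-1.31,0,-2.55]);hi=np.array([2.63,2.18,2.57,4.45,2.66,2.55])
def full(q): p,D=fk(q,K); return p,(D*R.from_euler('z',np.pi/2+q[5])).as_matrix()
def ik(p,M,seed,m=.05):
    f=lambda q:np.r_[full(q)[0]-p,.2*(full(q)[1]-M).ravel()]
    s=least_squares(f,np.clip(seed,lo+m,hi-m),bounds=(lo+m-1e-3,hi-m+1e-3)); return s.x,np.linalg.norm(s.fun)
def fin(phi,a=np.radians(30)):
    u=np.array([np.cos(phi),np.sin(phi),0]); return frame(np.cos(a)*u-np.sin(a)*np.array([0,0,1]),[-u[1],u[0],0])
E
python3 - <<'E'
from kin import *
from workcell import bot
q0=np.array(bot.read_state()["q"]); print(q0.round(3),full(q0)[0])
for ph in np.radians([-135,-100,-80,-60,-30,0,30,60,80,100,135]):
  for X,Y in [(.5,.05),(.58,.03)]:
    M=fin(ph); p=np.array([X,Y,.065])+.024*M[:,2]
    best=[]
    for s4 in(0,1.57,3.14):
      for s6 in(-1.5,0,1.5):
        x,e=ik(p,M,np.r_[.1+.3*np.sign(np.sin(ph)),.5,2,s4,.8,s6]); 
        if e<.003 and not any(np.allclose(x,b,atol=.05) for b in best): best.append(x); print(np.degrees(ph).round(),X,Y,x.round(2),"wristz",(p-.349*M[:,2]).round(2))
E
```

```text
[ 0.061  0.076  2.013  0.566  1.183 -0.381] [0.4956801  0.22848114 0.1797267 ]
-135.0 0.5 0.05 [ 0.31  0.74  1.62 -0.42  1.76  1.24] wristz [0.7  0.25 0.23]
-135.0 0.58 0.03 [ 0.26  0.84  1.44 -0.47  1.82  1.16] wristz [0.78 0.23 0.23]
-100.0 0.5 0.05 [ 0.5   0.6   1.87 -0.75  1.51  1.07] wristz [0.55 0.33 0.23]
-100.0 0.58 0.03 [ 0.42  0.68  1.73 -0.8   1.52  0.98] wristz [0.63 0.31 0.23]
-80.0 0.5 0.05 [ 0.58  0.5   2.05 -0.96  1.34  1.02] wristz [0.45 0.33 0.23]
-80.0 0.58 0.03 [ 0.48  0.57  1.93 -1.02  1.32  0.94] wristz [0.53 0.31 0.23]
-60.0 0.5 0.05 [ 0.63  0.39  2.25 -1.21  1.17  1.03] wristz [0.36 0.29 0.23]
-30.0 0.58 0.03 [0.4  0.29 2.43 4.35 0.84 1.11] wristz [0.34 0.17 0.23]
30.0 0.58 0.03 [-0.39  0.26  2.47  1.97  0.84  2.01] wristz [ 0.34 -0.11  0.23]
60.0 0.5 0.05 [-0.55  0.33  2.36  1.3   1.12  2.08] wristz [ 0.36 -0.19  0.23]
60.0 0.58 0.03 [-0.5   0.42  2.2   1.31  1.11  2.16] wristz [ 0.44 -0.21  0.23]
80.0 0.5 0.05 [-0.51  0.44  2.17  1.02  1.28  2.1 ] wristz [ 0.45 -0.23  0.23]
80.0 0.58 0.03 [-0.48  0.54  1.99  1.03  1.31  2.17] wristz [ 0.53 -0.25  0.23]
100.0 0.5 0.05 [-0.43  0.55  1.97  0.8   1.45  2.07] wristz [ 0.55 -0.23  0.23]
100.0 0.58 0.03 [-0.41  0.65  1.79  0.81  1.5   2.14] wristz [ 0.63 -0.25  0.23]
135.0 0.5 0.05 [-0.24  0.7   1.69  0.47  1.71  1.93] wristz [ 0.7  -0.15  0.23]
135.0 0.58 0.03 [-0.24  0.81  1.48  0.48  1.8   1.98] wristz [ 0.78 -0.17  0.23]
```

```bash
cat >> h.py <<'E'
E
python3 - <<'E'
from kin import *
from workcell import bot
M=fin(np.radians(-92)); p=np.array([.53,.05,.165])+.024*M[:,2]
s,t=go(p,M)
q=np.array(bot.read_state()["q"]);s0=bot.read_state();p0=np.array(s0["tool_pos"]);R0=R.from_rotvec(s0["tcp_rot"])
rv=(R0.inv()*R.from_matrix(M)).as_rotvec()
for f in(.25,.5,.75,1):
    q,e=ik(p0+f*(p-p0),(R0*R.from_rotvec(f*rv)).as_matrix(),q); print(f,q.round(2),round(e,4))
E
```

```text
shift [-0.752, -0.021, -0.311] turn [0.089, -1.991, 0.301] rows>= 12.7 | pos [0.4969 0.2283 0.1796] t 4.62 q [0.06, 0.08, 2.01, 0.57, 1.18, -0.38] F [-0.1, -0.1, -4.5]
0.25 [0.21 0.06 1.96 0.15 1.15 0.01] 0.0
0.5 [ 0.36  0.12  1.92 -0.26  1.23  0.37] 0.0
0.75 [ 0.46  0.26  1.9  -0.58  1.37  0.67] 0.0
1 [ 0.51  0.44  1.88 -0.83  1.56  0.9 ] 0.0
```

play_rows([
  [[-0.376,-0.01,-0.155],[0.045,-0.995,0.15]],
  [[-0.376,-0.01,-0.155],[0.045,-0.995,0.15]],
  [[-0.376,-0.01,-0.155],[0.045,-0.995,0.15]],
  [[-0.376,-0.01,-0.155],[0.045,-0.995,0.15]],
  [[-0.376,-0.01,-0.155],[0.045,-0.995,0.15]],
  [[-0.376,-0.01,-0.155],[0.045,-0.995,0.15]],
  [[-0.376,-0.01,-0.155],[0.045,-0.995,0.15]],
  [[-0.376,-0.01,-0.155],[0.045,-0.995,0.15]],
  [[-0.376,-0.01,-0.155],[0.045,-0.995,0.15]],
])

```text
time: 5.37
tool_pos: [0.51, 0.1296, 0.1615]
tcp_rot: [2.006, 2.19, -0.322]
wrist_force: [0.4, -0.1, -3.9]
width: 0.61
grip_force: 53.5
```

```bash
python3 - <<'E'
from kin import *
M=fin(np.radians(-92)); p=np.array([.53,.05,.165])+.024*M[:,2]
go(p,M)
E
```

```text
shift [-0.385, 0.046, 0.135] turn [0.036, -0.997, 0.162] rows>= 6.4 | pos [0.51   0.1296 0.1615] t 5.37 q [0.36, 0.12, 1.93, -0.25, 1.22, 0.37] F [0.4, -0.1, -3.9]
```

play_rows([
  [[-0.385,0.046,0.135],[0.036,-0.997,0.162]],
  [[-0.385,0.046,0.135],[0.036,-0.997,0.162]],
  [[-0.385,0.046,0.135],[0.036,-0.997,0.162]],
  [[-0.385,0.046,0.135],[0.036,-0.997,0.162]],
  [[-0.385,0.046,0.135],[0.036,-0.997,0.162]],
  [[-0.385,0.046,0.135],[0.036,-0.997,0.162]],
  [[-0.385,0.046,0.135],[0.036,-0.997,0.162]],
  [[-0.385,0.046,0.135],[0.036,-0.997,0.162]],
  [[-0.385,0.046,0.135],[0.036,-0.997,0.162]],
])

```text
time: 6.12
tool_pos: [0.5303, 0.0279, 0.1539]
tcp_rot: [1.62, 1.559, -0.932]
wrist_force: [-0.1, -0.9, -3.8]
width: 0.61
grip_force: 53.7
```

```bash
python3 - <<'E'
from kin import *
from workcell import cams
M=fin(np.radians(-92)); p=np.array([.53,.05,.165])+.024*M[:,2]
go(p,M)
for z in (.165,.115,.065): print(proj(np.load("scene.npz"),[.53,.05,z]))
A=[]
for n,(x,y) in dict(top=(270,180),scene=(290,150)).items():
    c=cams.read_camera(n); np.savez(n+"2.npz",**c); A.append(cv2.resize(c['image'][y:y+100,x:x+100,::-1],(400,400),interpolation=cv2.INTER_CUBIC))
cv2.imwrite('pics/c3.png',np.hstack(A))
E
```

```text
shift [0.006, -0.004, -0.003] turn [-0.003, -0.002, -0.003] rows>= 0.0 | pos [0.5303 0.0279 0.1539] t 6.12 q [0.51, 0.44, 1.88, -0.83, 1.56, 0.89] F [-0.1, -0.9, -3.8]
[[359.39443659 190.71058135]]
[[358.50526695 205.63485364]]
[[357.65348016 219.93167318]]
```

View pics/c3.png

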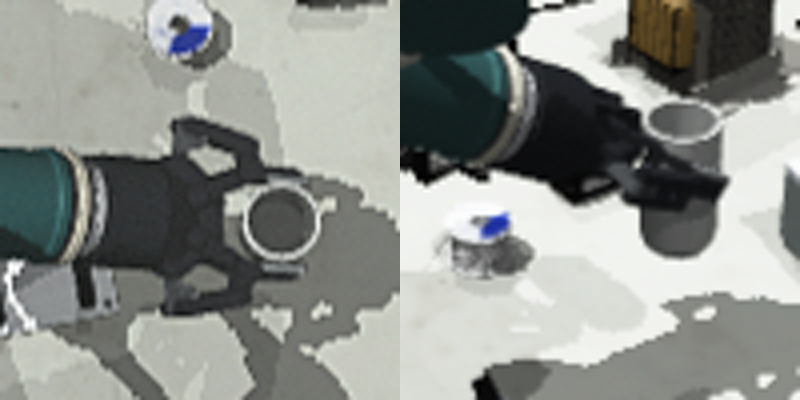

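The top view shows the crucible's mouth as a clean circle at (282,222). The scene view shows it upright, with the mouth at (683,120) and the foot at (680,250). Its base is therefore about 100 mm above the bench.

play_rows([
  [[0.05,0,0.03],[0,0,0]],
  [[0.15,0,0.085],[0,0,0]],
  [[0.25,0,0.145],[0,0,0]],
  [[0.31,0,0.18],[0,0,0]],
  [[0.32,0,0.185],[0,0,0]],
  [[0.32,0,0.185],[0,0,0]],
  [[0.32,0,0.185],[0,0,0]],
])

```text
time: 6.8
tool_pos: [0.532, 0.0284, 0.0642]
tcp_rot: [1.62, 1.555, -0.928]
wrist_force: [-0.3, -0.1, -2.7]
width: 0.607
grip_force: 53.6
```

play_rows([
  [[0.007,0,0.004],[0,0,0]],
  [[0.0139,0,0.008],[0,0,0]],
  [[0.0139,0,0.008],[0,0,0]],
])

```text
time: 7.05
tool_pos: [0.5319, 0.0289, 0.0599]
tcp_rot: [1.62, 1.555, -0.927]
wrist_force: [-0.5, -0.0, -2.8]
width: 0.613
grip_force: 53.6
```

```bash
python3 - <<'E'
from kin import *
from workcell import cams
c=cams.read_camera("scene"); t=cams.read_camera("top")
g=cv2.cvtColor(c["image"],cv2.COLOR_RGB2GRAY)
M=fin(np.radians(-92)); go(np.array([.53,.05,.065])+.024*M[:,2],M)
print("mouth xy before",ray(np.load("top2.npz"),[(340.1,235.1)],.2))
print(proj(c,[.53,.05,.1]),proj(c,[.53,.05,.0])); print(g[195:245:2,350:372:3])
E
```

```text
shift [0.024, -0.01, 0.012] turn [0.001, -0.001, -0.007] rows>= 0.2 | pos [0.5316 0.0288 0.0598] t 7.15 q [0.51, 0.59, 1.89, -0.84, 1.46, 1.01] F [-1.3, 0.0, -4.7]
mouth xy before [[0.53095491 0.04480757 0.2       ]]
[[358.24591458 209.98795474]] [[356.59827092 237.64283775]]
[[146 237 239 239 240 240 239 239]
 [240 239 240 240 237 238 239 240]
 [240 240 239 240 239 236 239 239]
 [241 240 240 241 240 240 240 240]
 [242 235 215 222 231 240 239 239]
 [232  82  89 110 114 230 239 240]
 [156  85  90 111 119 136 238 240]
 [155  85  90 111 118 119 214 240]
 [191 114  87 111 113 198 223 240]
 [ 61 183 181 155 205  86 225 241]
 [ 30  73 108 103  93  87 231 240]
 [ 17  25  89 104  92  86 240 238]
 [ 31  43  30  44 102  97 236 238]
 [ 46  74  33  27  74 102 135 240]
 [ 20  33  34  34  24  28  65 241]
 [ 20  17  17  16  17  17 145 240]
 [ 36  17  25  21  38  30 175 238]
 [ 19  17  20  47  66  72 134 137]
 [ 43  40  40  69  68  83 130 136]
 [ 61  67  83  87  88  85 129 132]
 [ 62  72  84  86  89  87 132 135]
 [ 64  77  84  86  88 100 136 136]
 [ 67  62  80  81  70 109 131 137]
 [ 81  81  77  76 111 110 117 135]
 [113 112 111 112 109 110 111 137]]
```

play_rows([
  [[0.007,0,0.004],[0,0,0]],
  [[0.0104,0,0.006],[0,0,0]],
  [[0.0104,0,0.006],[0,0,0]],
])

```text
time: 7.4
tool_pos: [0.5316, 0.0287, 0.057]
tcp_rot: [1.618, 1.555, -0.93]
wrist_force: [-1.2, 1.2, 1.3]
width: 0.609
grip_force: 53.7
```

play_rows([
  [[0.007,0,0.004],[0,0,0]],
  [[0.007,0,0.004],[0,0,0]],
  [[0.007,0,0.004],[0,0,0]],
])

```text
time: 7.65
tool_pos: [0.5316, 0.0286, 0.057]
tcp_rot: [1.617, 1.551, -0.931]
wrist_force: [-2.4, 2.9, 8.6]
width: 0.61
grip_force: 54.2
```

play_rows([
  [[-0.006,0,-0.0035],[0,0,0]],
  [[-0.006,0,-0.0035],[0,0,0]],
  [[-0.006,0,-0.0035],[0,0,0]],
])

```text
time: 7.9
tool_pos: [0.5316, 0.0286, 0.057]
tcp_rot: [1.618, 1.554, -0.93]
wrist_force: [-1.6, 1.5, 5.0]
width: 0.611
grip_force: 53.9
```

play_rows([
  [[0,0,0],[0,0,0]],
  [[0,0,0],[0,0,0]],
  [[0,0,0],[0,0,0]],
  [[0,0,0],[0,0,0]],
  [[0,0,0],[0,0,0]],
  [[0,0,0],[0,0,0]],
  [[0,0,0],[0,0,0]],
  [[0,0,0],[0,0,0]],
], claw=1)

```text
time: 8.57
tool_pos: [0.5313, 0.0286, 0.0559]
tcp_rot: [1.619, 1.556, -0.93]
wrist_force: [-0.2, -0.2, -0.1]
width: 1.002
grip_force: 0.0
```

play_rows([
  [[0,0,-0.08],[0,0,0]],
  [[0,0,-0.2],[0,0,0]],
  [[0,0,-0.35],[0,0,0]],
  [[0,0,-0.5],[0,0,0]],
  [[0,0,-0.6],[0,0,0]],
  [[0,0,-0.6],[0,0,0]],
])

```text
time: 9.07
tool_pos: [0.5381, 0.1635, 0.134]
tcp_rot: [1.62, 1.557, -0.918]
wrist_force: [0.6, 0.1, 0.1]
width: 1.0
grip_force: 0.0
```

```bash
python3 - <<'E'
from kin import *
from workcell import cams
for n,z in(("top",.1),("scene",.1)):
    c=cams.read_camera(n); np.savez(n+"3.npz",**c); u,v=proj(c,[.531,.045,.05])[0].astype(int)
    I=c["image"][v-40:v+40,u-40:u+40,::-1]; cv2.imwrite("/tmp/%s.png"%n,cv2.resize(I,(400,400),interpolation=cv2.INTER_CUBIC)); print(n,u-40,v-40)
cv2.imwrite("pics/c4.png",np.hstack([cv2.imread("/tmp/top.png"),cv2.imread("/tmp/scene.png")]))
M=frame([0,0,-1],[1,0,0]); go([.531,.045,.16],M)
E
```

```text
top 297 197
scene 318 183
shift [-0.329, -0.004, 0.339] turn [-0.017, 1.332, -0.045] rows>= 8.4 | pos [0.5362 0.1595 0.1313] t 9.17 q [0.67, 0.59, 1.69, -0.73, 1.66, 0.96] F [-0.7, -0.8, -0.8]
```

View pics/c4.png

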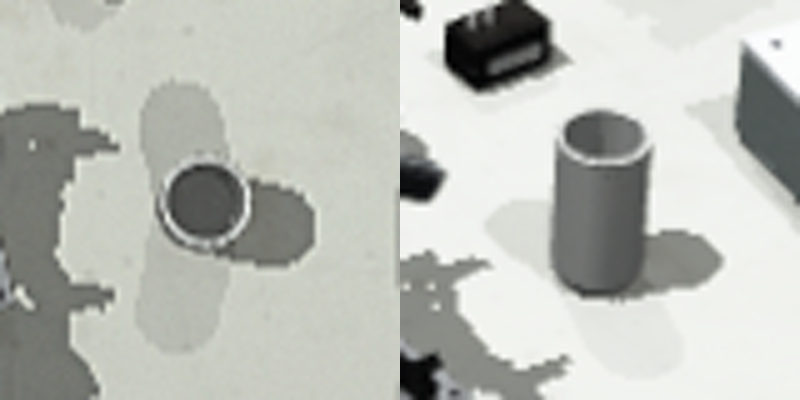

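The crucible stands upright and free. Its mouth centre is at (204,203) in the top crop and (602,136) in the scene crop.

```bash
python3 - <<'E'
from kin import *
print(ray(np.load("top3.npz"),[(337.4,237.2)],.1),ray(np.load("scene3.npz"),[(358,209.8)],.1))
M=frame([0,0,-1],[1,0,0]); go([.531,.045,.2],M)
E
```

```text
[[0.52929763 0.04724043 0.1       ]] [[0.5310507  0.05015257 0.1       ]]
shift [-0.468, -0.003, 0.259] turn [-0.017, 1.332, -0.045] rows>= 8.4 | pos [0.5362 0.1595 0.1313] t 9.17 q [0.67, 0.59, 1.69, -0.73, 1.66, 0.96] F [-0.7, -0.8, -0.8]
```

play_rows([
  [[-0.15,0,-0.09],[0,0.0,0]],
  [[-0.3,0,-0.18],[0,0.1,0]],
  [[-0.346,0,-0.2],[0,0.25,0]],
  [[-0.346,0,-0.2],[0,0.4,0]],
  [[-0.346,0,-0.2],[0,0.55,0]],
  [[-0.346,0,-0.2],[0,0.7,0]],
  [[-0.346,0,-0.2],[0,0.85,0]],
  [[-0.346,0,-0.2],[0,0.95,0]],
  [[-0.346,0,-0.2],[0,0.95,0]],
])

```text
time: 9.92
tool_pos: [0.535, 0.1547, 0.2319]
tcp_rot: [2.105, 2.016, -0.31]
wrist_force: [-0.3, 0.4, 0.8]
width: 1.001
grip_force: 0.0
```

```bash
python3 - <<'E'
from kin import *
M=frame([0,0,-1],[1,0,0]); go([.531,.045,.18],M)
E
```

```text
shift [-0.359, 0.001, 0.328] turn [0.0, 0.381, -0.055] rows>= 2.9 | pos [0.535  0.1547 0.2319] t 9.92 q [0.4, 0.12, 1.8, -0.28, 1.36, 0.53] F [-0.3, 0.4, 0.8]
```

play_rows([
  [[-0.38,0,0.1],[0,0.381,-0.055]],
  [[-0.38,0,0.1],[0,0.381,-0.055]],
  [[-0.38,0,0.15],[0,0.381,-0.055]],
  [[-0.36,0,0.2],[0,0.381,-0.055]],
  [[-0.35,0,0.2],[0,0.381,-0.055]],
  [[-0.35,0,0.2],[0,0.381,-0.055]],
])

```text
time: 10.42
tool_pos: [0.5298, 0.0597, 0.2064]
tcp_rot: [-2.215, -2.223, 0.012]
wrist_force: [-0.4, 0.0, -0.5]
width: 0.999
grip_force: 0.0
```

```bash
python3 - <<'E'
from kin import *
M=frame([0,0,-1],[1,0,0]); go([.530,.0485,.06],M)
E
```

```text
shift [-0.043, 0.005, 0.586] turn [-0.01, 0.004, 0.005] rows>= 3.5 | pos [0.5298 0.0597 0.2064] t 10.42 q [0.07, 0.02, 1.93, -0.0, 1.2, 0.06] F [-0.4, 0.0, -0.5]
```

play_rows([
  [[-0.043,0.003,0.05],[-0.01,0.004,0.005]],
  [[-0.043,0.003,0.15],[-0.01,0.004,0.005]],
  [[-0.043,0.003,0.25],[-0.01,0.004,0.005]],
  [[-0.043,0.003,0.35],[-0.01,0.004,0.005]],
  [[-0.043,0.003,0.45],[-0.01,0.004,0.005]],
  [[-0.043,0.003,0.55],[-0.01,0.004,0.005]],
  [[-0.043,0.003,0.586],[-0.01,0.004,0.005]],
  [[-0.043,0.003,0.586],[-0.01,0.004,0.005]],
  [[-0.043,0.003,0.586],[-0.01,0.004,0.005]],
])

```text
time: 11.17
tool_pos: [0.5323, 0.0502, 0.0626]
tcp_rot: [2.216, 2.224, 0.007]
wrist_force: [-0.5, 0.7, 0.6]
width: 1.0
grip_force: 0.0
```

play_rows([
  [[0,0,0],[0,0,0]],
  [[0,0,0],[0,0,0]],
  [[0,0,0],[0,0,0]],
  [[0,0,0],[0,0,0]],
  [[0,0,0],[0,0,0]],
  [[0,0,0],[0,0,0]],
  [[0,0,0],[0,0,0]],
  [[0,0,0],[0,0,0]],
], claw=-1, newtons=80)

```text
time: 11.83
tool_pos: [0.5333, 0.0493, 0.0648]
tcp_rot: [2.217, 2.22, 0.011]
wrist_force: [-3.6, 0.5, 5.9]
width: 0.61
grip_force: 82.3
```

play_rows([
  [[0,0,-0.05],[0,0,0]],
  [[0,0,-0.15],[0,0,0]],
  [[0,0,-0.25],[0,0,0]],
  [[0,0,-0.35],[0,0,0]],
  [[0,0,-0.42],[0,0,0]],
  [[0,0,-0.44],[0,0,0]],
  [[0,0,-0.44],[0,0,0]],
  [[0,0,-0.44],[0,0,0]],
])

```text
time: 12.5
tool_pos: [0.5311, 0.0489, 0.1722]
tcp_rot: [2.218, 2.221, 0.008]
wrist_force: [0.1, -0.2, -4.1]
width: 0.609
grip_force: 84.6
```

```bash
python3 - <<'E'
from kin import *
from workcell import cams
M=frame([0,0,-1],[1,0,0]); go([.5245,-.1395,.17],M)
E
```

```text
shift [-0.753, -0.028, 0.008] turn [0.007, -0.002, 0.002] rows>= 4.5 | pos [0.5311 0.0489 0.1722] t 12.5 q [0.04, 0.04, 1.97, 0.0, 1.12, 0.04] F [0.1, -0.2, -4.1]
```

play_rows([
  [[-0.1,0,0],[0,0,0]],
  [[-0.25,-0.01,0],[0,0,0]],
  [[-0.4,-0.02,0],[0,0,0]],
  [[-0.55,-0.028,0],[0,0,0]],
  [[-0.68,-0.028,0],[0,0,0]],
  [[-0.745,-0.028,0],[0,0,0]],
  [[-0.753,-0.028,0],[0,0,0]],
  [[-0.753,-0.028,0],[0,0,0]],
  [[-0.753,-0.028,0],[0,0,0]],
])

```text
time: 13.25
tool_pos: [0.5238, -0.1385, 0.1706]
tcp_rot: [-2.22, -2.223, -0.007]
wrist_force: [0.2, -0.1, -3.3]
width: 0.604
grip_force: 84.5
```

```bash
python3 - <<'E'
from kin import *
from workcell import cams
M=frame([0,0,-1],[1,0,0]); go([.5245,-.1395,.17],M)
A=[]
for n in("top","scene"):
    c=cams.read_camera(n); np.savez(n+"4.npz",**c); u,v=proj(c,[.5245,-.1395,.12])[0].astype(int)
    A.append(cv2.resize(c["image"][v-40:v+40,u-40:u+40,::-1],(400,400),interpolation=cv2.INTER_CUBIC)); print(n,u-40,v-40,[((proj(c,[.5245,-.1395,z])[0]-[u-40,v-40])*5+2).round() for z in(.209,.109,.075)])
cv2.imwrite("pics/c5.png",np.hstack(A))
E
```

```text
shift [-0.004, 0.003, 0.002] turn [0.004, -0.004, 0.001] rows>= 0.0 | pos [ 0.5238 -0.1385  0.1706] t 13.25 q [-0.31, 0.06, 1.96, 0.0, 1.12, -0.31] F [0.2, -0.1, -3.3]
top 362 199 [array([236., 198.]), array([200., 204.]), array([189., 206.])]
scene 375 146 [array([224.,  74.]), array([204., 222.]), array([197., 270.])]
```

View pics/c5.png

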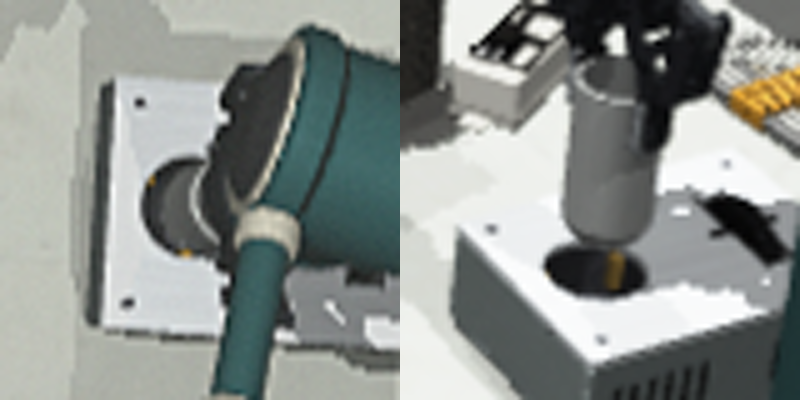

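The scene view shows the held crucible (bottom centre about (604,245)) directly over the well (centre about (597,272)), as predicted. In the top view the rim's left edge at x≈187 also matches. Descending.

play_rows([
  [[-0.004,0.003,0.03],[0,0,0]],
  [[-0.004,0.003,0.06],[0,0,0]],
  [[-0.004,0.003,0.09],[0,0,0]],
  [[-0.004,0.003,0.12],[0,0,0]],
  [[-0.004,0.003,0.14],[0,0,0]],
  [[-0.004,0.003,0.14],[0,0,0]],
])

```text
time: 13.85
tool_pos: [0.5246, -0.1396, 0.1351]
tcp_rot: [2.219, 2.223, 0.006]
wrist_force: [-1.5, 0.5, -3.4]
width: 0.605
grip_force: 84.5
```

play_rows([
  [[0,0,0.01],[0,0,0]],
  [[0,0,0.02],[0,0,0]],
  [[0,0,0.03],[0,0,0]],
  [[0,0,0.04],[0,0,0]],
  [[0,0,0.04],[0,0,0]],
])

```text
time: 14.27
tool_pos: [0.5258, -0.1402, 0.1268]
tcp_rot: [2.218, 2.221, 0.008]
wrist_force: [0.1, -0.2, -4.7]
width: 0.603
grip_force: 84.5
```

play_rows([
  [[0,0,0.01],[0,0,0.04]],
  [[0,0,0.02],[0,0,0.08]],
  [[0,0,0.028],[0,0,0.04]],
  [[0,0,0.028],[0,0,0]],
])

```text
time: 14.6
tool_pos: [0.5266, -0.1403, 0.1241]
tcp_rot: [2.216, 2.222, 0.009]
wrist_force: [-8.7, 2.4, 15.3]
width: 0.607
grip_force: 87.5
```

play_rows([
  [[0,0,0.008],[0,0,-0.06]],
  [[0,0,0.016],[0,0,-0.1]],
  [[0,0,0.024],[0,0,0]],
  [[0,0,0.024],[0,0,0.06]],
])

```text
time: 14.93
tool_pos: [0.5273, -0.1393, 0.1154]
tcp_rot: [2.272, 2.163, 0.013]
wrist_force: [2.0, 3.0, -4.0]
width: 0.605
grip_force: 84.1
```

play_rows([
  [[0,-0.003,0.008],[0,0,-0.06]],
  [[0,-0.006,0.016],[0,0,-0.12]],
  [[0,-0.006,0.024],[0,0,-0.06]],
  [[0,-0.006,0.03],[0,0,0]],
])

```text
time: 15.27
tool_pos: [0.5273, -0.1394, 0.1107]
tcp_rot: [2.269, 2.164, 0.016]
wrist_force: [-1.7, 6.2, 13.7]
width: 0.602
grip_force: 85.6
```

play_rows([
  [[0,0,0.008],[0,0,0.06]],
  [[0,0,0.016],[0,0,0.1]],
  [[0,0,0.02],[0,0,0]],
  [[0,0,0.02],[0,0,-0.06]],
])

```text
time: 15.6
tool_pos: [0.5268, -0.1393, 0.1048]
tcp_rot: [2.214, 2.221, 0.015]
wrist_force: [-1.2, 3.0, 6.1]
width: 0.606
grip_force: 86.0
```

play_rows([
  [[0,0,0.008],[0,0,-0.06]],
  [[0,0,0.016],[0,0,-0.1]],
  [[0,0,0.02],[0,0,0]],
  [[0,0,0.02],[0,0,0.06]],
])

```text
time: 15.93
tool_pos: [0.5273, -0.1391, 0.1]
tcp_rot: [2.271, 2.163, 0.016]
wrist_force: [0.2, 6.8, 5.9]
width: 0.607
grip_force: 84.6
```

play_rows([
  [[0,0,0.006],[0,0,-0.06]],
  [[0,0,0.012],[0,0,-0.12]],
  [[0,0,0.012],[0,0,-0.06]],
  [[0,0,0.012],[0,0,0]],
])

```text
time: 16.27
tool_pos: [0.5281, -0.1391, 0.0996]
tcp_rot: [2.269, 2.164, 0.018]
wrist_force: [-5.5, 9.8, 22.2]
width: 0.607
grip_force: 86.2
```

play_rows([
  [[0,0,0.006],[0,0,0.06]],
  [[0,0,0.01],[0,0,0.12]],
  [[0,0,0.01],[0,0,0]],
  [[0,0,0.01],[0,0,-0.06]],
  [[0,0,0.01],[0,0,0]],
])

```text
time: 16.68
tool_pos: [0.5289, -0.1396, 0.0995]
tcp_rot: [2.263, 2.166, 0.018]
wrist_force: [-8.0, 12.5, 32.5]
width: 0.608
grip_force: 87.4
```

```bash
python3 - <<'E'
from kin import *
from workcell import cams
go([.5245,-.1395,.1],frame([0,0,-1],[1,0,0]))
c=cams.read_camera("scene"); u,v=proj(c,[.5245,-.1395,.1])[0].astype(int)
cv2.imwrite("pics/c6.png",cv2.resize(c["image"][v-40:v+40,u-40:u+40,::-1],(480,480),interpolation=cv2.INTER_CUBIC)); np.savez("scene5.npz",**c)
f=lambda p:((proj(c,p)-[u-40,v-40])*6+2.5).round().tolist()
print(f([.5245,-.1395,.135]),f([.5245,-.1395,.075]))
E
```

```text
shift [-0.0, -0.018, -0.002] turn [0.018, -0.003, -0.056] rows>= 0.4 | pos [ 0.5289 -0.1396  0.0995] t 16.68 q [-0.31, 0.14, 2.02, 0.01, 0.98, -0.27] F [-8.0, 12.5, 32.5]
[[257.0, 186.0]] [[243.0, 288.0]]
```

View pics/c6.png

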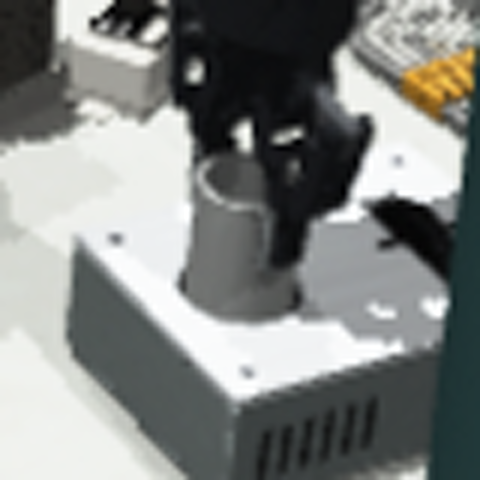

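The crucible's rim stands a short way above the deck and the foot is down in the well, around (243,290). The force rises with no further sinking, so it looks home. I'll relieve the load, release and check.

play_rows([
  [[0,-0.004,-0.012],[0,0,0]],
  [[0,-0.004,-0.022],[0,0,0]],
  [[0,-0.004,-0.022],[0,0,0]],
])

```text
time: 16.98
tool_pos: [0.5277, -0.1391, 0.0998]
tcp_rot: [2.266, 2.163, 0.02]
wrist_force: [4.4, 5.6, 1.5]
width: 0.606
grip_force: 86.1
```

play_rows([
  [[0,0,0],[0,0,0]],
  [[0,0,0],[0,0,0]],
  [[0,0,0],[0,0,0]],
  [[0,0,0],[0,0,0]],
  [[0,0,0],[0,0,0]],
  [[0,0,0],[0,0,0]],
  [[0,0,0],[0,0,0]],
  [[0,0,0],[0,0,0]],
], claw=1)

```text
time: 17.65
tool_pos: [0.5236, -0.1401, 0.0966]
tcp_rot: [2.269, 2.168, 0.008]
wrist_force: [0.1, 0.4, -0.2]
width: 0.996
grip_force: 0.0
```

play_rows([
  [[0,0,-0.08],[0,0,0]],
  [[0,0,-0.2],[0,0,0]],
  [[0,0,-0.35],[0,0,0]],
  [[0,0,-0.5],[0,0,0]],
  [[0,0,-0.6],[0,0,0]],
  [[0,0,-0.6],[0,0,0]],
])

```text
time: 18.15
tool_pos: [0.5267, -0.1415, 0.2545]
tcp_rot: [2.261, 2.161, 0.018]
wrist_force: [2.3, 0.5, 0.3]
width: 1.001
grip_force: 0.0
```

play_rows([
  [[0.2,-0.1,0],[0,0,0]],
  [[0.35,-0.3,0],[0,0,0]],
  [[0.5,-0.4,0],[0,0,0]],
  [[0.6,-0.4,0],[0,0,0]],
  [[0.7,-0.4,0],[0,0,0]],
  [[0.7,-0.4,0],[0,0,0]],
], claw=-1)

```text
time: 18.65
tool_pos: [0.4287, 0.0449, 0.2458]
tcp_rot: [-2.265, -2.177, -0.011]
wrist_force: [1.1, -0.4, 0.0]
width: 0.145
grip_force: 0.0
```

```bash
python3 - <<'E'
from kin import *
from workcell import cams
go([.5173,-.2454,.15],frame([0,0,-1],[1,0,0]))
A=[]
for n in("top","scene"):
    c=cams.read_camera(n); np.savez(n+"6.npz",**c); u,v=proj(c,[.5245,-.17,.1])[0].astype(int)
    A.append(cv2.resize(c["image"][v-40:v+40,u-40:u+40,::-1],(400,400),interpolation=cv2.INTER_CUBIC)); print(n,u-40,v-40,[((proj(c,[.5245,-.1395,z])[0]-[u-40,v-40])*5+2).round() for z in(.135,.075)])
cv2.imwrite("pics/c7.png",np.hstack(A))
E
```

```text
shift [-1.149, 0.398, 0.379] turn [0.006, -0.007, -0.05] rows>= 7.6 | pos [0.4287 0.0449 0.2458] t 18.65 q [0.04, -0.23, 2.08, 0.01, 1.29, 0.08] F [1.1, -0.4, 0.0]
top 371 199 [array([164., 203.]), array([144., 206.])]
scene 383 149 [array([169., 170.]), array([157., 255.])]
```

View pics/c7.png

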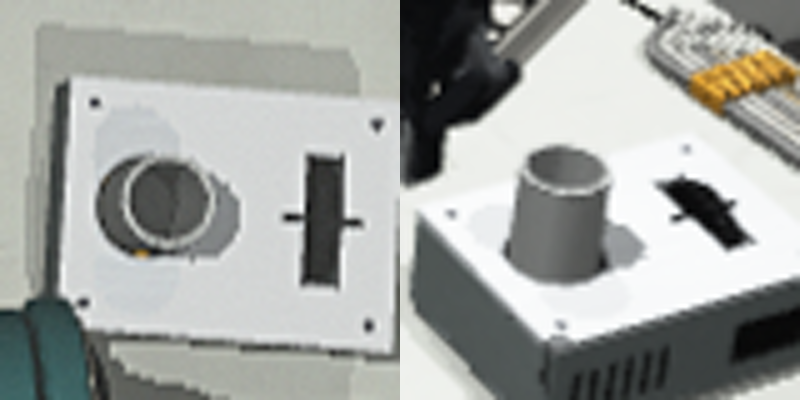

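The top view shows the mouth ring at about (168,202). In the scene view it is at (565,169), within about 2 mm of the prediction for a crucible fully home. I'll check this numerically and plan the wheel stroke.

```bash
python3 - <<'E'
from kin import *
out=[]
t=np.load("top6.npz"); g=cv2.cvtColor(t["image"],cv2.COLOR_RGB2GRAY); x,y=371+168//5,199+202//5
print(g[y-11:y+11,x-12:x+13])
s=np.load("scene6.npz"); g=cv2.cvtColor(s["image"],cv2.COLOR_RGB2GRAY)
print(g[176:208:2,402:428])
E
```

```text
[[200 198 200 201 204 202 205 206 204 204 202 203 202 201 200 216 214 213
  213 213 212 212 214 213 213]
 [199 198 201 206 208 199 189 184 177 172 206 194 200 197 197 214 216 216
  216 213 213 211 213 212 214]
 [202 205 208 190 163 140 123 121 153 158 172 161 164 167 176 202 204 193
  219 215 212 215 214 212 213]
 [206 209 173 121  66  58  80 150 156 150 103 106  97 103 128 148 152 174
  196 220 215 212 213 213 211]
 [208 158  81  61  83 107 163 166  92  50  60  67  65  64  62  61  93 164
  169 201 220 216 215 214 214]
 [167  72  71  86  88 170 170  90  59  64  60  65  66  66  66  82  76  94
  142 186 189 184 220 215 213]
 [ 77  84  89  90 131 184  93  70  74  78  69  63  62  64  66  87  81  76
   86 183 167 126 190 224 218]
 [ 69  93  87  93 192 121  65  72  75  77  79  72  64  61  77  85  85  85
   86 130 198 134 132 189 187]
 [ 90  89  88 112 204  72  68  75  77  77  77  80  69  65  80  91  89  86
   84  92 181 158 127 127 135]
 [ 90  88  91 129 191  62  73  75  78  75  78  79  80  64  78  92  88  90
   88  87 129 182 130 131 133]
 [ 91  90  88 125 177  61  73  78  76  76  79  78 
[... 2255 characters left out ...]
97  92  89
   86  86  83 100 143 159 158 158]
 [238 233 192 119 112 113 113 115 115 116 116 112 107 103  99  94  91  88
   87  85  86 115 157 155 156 156]
 [233 188  80 113 112 112 113 114 115 116 115 110 107 102  97  92  88  86
   86  84  82 104 144 154 152 153]
 [247 215 100 113 112 112 114 113 115 116 112 108 104 100  96  91  88  86
   84  83  70  54 107 153 152 154]
 [251 251 246 187 122 112 114 115 115 115 111 107 104  98  93  90  88  86
   84  81  63  41  93 149 194 200]
 [250 250 250 249 247 232 186 145 123 114 110 106 101  96  91  88  85  85
   94 126 175 228 242 241 243 248]
 [245 249 249 249 250 250 250 249 245 241 232 232 226 206 204 211 231 241
  241 241 241 241 242 242 242 242]]
```

play_rows([
  [[-1,0.27,0],[0,0,0]],
  [[-1,0.27,0],[0,0,0]],
  [[-1,0.27,0],[0,0,0]],
  [[-1,0.27,0],[0,0,0]],
  [[-1,0.27,0],[0,0,0]],
  [[-1,0.27,0],[0,0,0]],
  [[-1,0.27,0],[0,0,0]],
  [[-1,0.27,0],[0,0,0]],
])

```text
time: 19.42
tool_pos: [0.4865, -0.2183, 0.2455]
tcp_rot: [2.276, 2.161, 0.006]
wrist_force: [0.0, 0.4, -0.7]
width: -0.002
grip_force: 0.0
```

```bash
cat >> h.py <<'E'
W=np.array([.5183,-.2450,.0905]); wx=np.array([np.cos(.0675),-np.sin(.0675),0]); MW=frame([0,0,-1],wx)
E
python3 - <<'E'
from kin import *
go(W-.022*wx+[0,0,.03],MW);go(W-.022*wx-[0,0,.0025],MW)
E
```

```text
shift [-0.1, 0.042, 0.5] turn [0.006, -0.002, 0.02] rows>= 3.1 | pos [ 0.4865 -0.2183  0.2455] t 19.42 q [-0.47, -0.02, 1.89, 0.0, 1.26, -0.42] F [0.0, 0.4, -0.7]
shift [-0.1, 0.042, 0.63] turn [0.006, -0.002, 0.02] rows>= 3.8 | pos [ 0.4865 -0.2183  0.2455] t 19.42 q [-0.47, -0.02, 1.89, 0.0, 1.26, -0.42] F [0.0, 0.4, -0.7]
```

play_rows([
  [[-0.1,0.042,0.15],[0.006,-0.002,0.02]],
  [[-0.1,0.042,0.3],[0.006,-0.002,0.02]],
  [[-0.1,0.042,0.45],[0.006,-0.002,0.02]],
  [[-0.1,0.042,0.58],[0.006,-0.002,0.02]],
  [[-0.1,0.042,0.62],[0.006,-0.002,0.02]],
  [[-0.1,0.042,0.63],[0.006,-0.002,0.02]],
  [[-0.1,0.042,0.63],[0.006,-0.002,0.02]],
])

```text
time: 20.0
tool_pos: [0.497, -0.2386, 0.089]
tcp_rot: [-2.288, -2.152, -0.001]
wrist_force: [-0.3, 0.5, -0.6]
width: 0.002
grip_force: 0.0
```

play_rows([
  [[0,0.02,0],[0,0,0]],
  [[0,0.04,0],[0,0,0]],
  [[0,0.06,0],[0,0,0]],
  [[0,0.08,0],[0,0,0]],
  [[0,0.1,0],[0,0,0]],
  [[0,0.12,0],[0,0,0]],
])

```text
time: 20.5
tool_pos: [0.5282, -0.2411, 0.0899]
tcp_rot: [2.287, 2.151, 0.002]
wrist_force: [-1.1, -0.8, 1.2]
width: -0.003
grip_force: 1.1
```

play_rows([
  [[0,0.02,0],[0,0,0]],
  [[0,0.04,0],[0,0,0]],
  [[0,0.05,0],[0,0,0]],
  [[0,0.05,-0.1],[0,0,0]],
  [[0,0.0,-0.25],[0,0,0]],
  [[0,-0.15,-0.3],[0,0,0]],
  [[0,-0.3,-0.3],[0,0,0]],
  [[0,-0.45,-0.3],[0,0,0]],
  [[0,-0.45,-0.3],[0,0,0]],
])

```text
time: 21.25
tool_pos: [0.4079, -0.2317, 0.1618]
tcp_rot: [-2.285, -2.147, 0.003]
wrist_force: [-0.0, 0.2, -0.3]
width: 0.0
grip_force: 0.0
```

```bash
cat > look.py <<'E'
from kin import *
from workcell import cams
import sys
A=[]
for n in("top","scene"):
    c=cams.read_camera(n); np.savez(n+"7.npz",**c); u,v=proj(c,W)[0].astype(int)
    A.append(cv2.resize(c["image"][v-25:v+25,u-25:u+25,::-1],(400,400),interpolation=cv2.INTER_NEAREST))
    print(n,u-25,v-25,"rib at angle:",[(th,((proj(c,W+.04*np.array([0,0,-1])+.04*np.sin(th)*wx+[0,0,.04*np.cos(th)])[0]-[u-25,v-25])*8+4).round().tolist()) for th in(-.8,-.4,0,.4)])
cv2.imwrite(sys.argv[1],np.hstack(A))
go(W-.022*wx+[0,0,.03],MW);go(W-.022*wx-[0,0,.0025],MW)
E
python3 look.py pics/w1.png
```

```text
top 411 217 rib at angle: [(-0.8, [192.0, 284.0]), (-0.4, [200.0, 248.0]), (0, [205.0, 206.0]), (0.4, [205.0, 164.0])]
scene 419 161 rib at angle: [(-0.8, [249.0, 277.0]), (-0.4, [231.0, 238.0]), (0, [208.0, 209.0]), (0.4, [182.0, 195.0])]
shift [-0.019, 0.333, 0.172] turn [0.001, -0.001, 0.006] rows>= 2.3 | pos [ 0.4134 -0.2335  0.1635] t 21.35 q [-0.57, -0.07, 2.09, 0.0, 1.11, -0.51] F [0.6, 0.3, 0.4]
shift [-0.019, 0.333, 0.302] turn [0.001, -0.001, 0.006] rows>= 2.7 | pos [ 0.4134 -0.2335  0.1635] t 21.35 q [-0.57, -0.07, 2.09, 0.0, 1.11, -0.51] F [0.6, 0.3, 0.4]
```

View pics/w1.png

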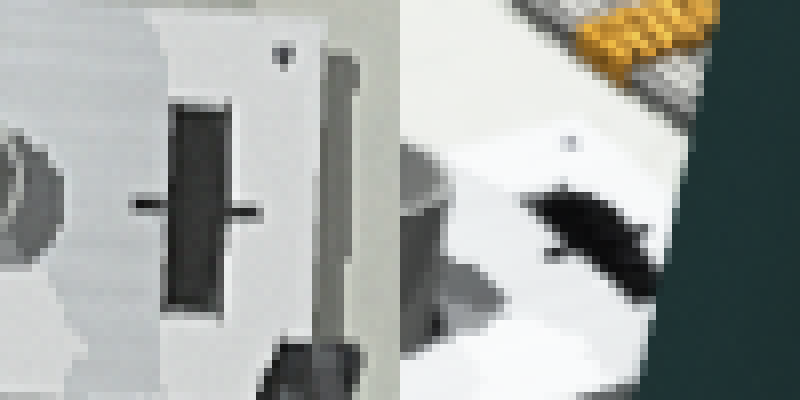

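The view shows the slot and wheel in the top crop at (200,208), between the pointers at (150,205) and (245,211). No white rib is visible yet, so I'll press a bit harder. I'll read the rib numerically from now on, as my picture views are used up.

play_rows([
  [[-0.019,0.17,0.08],[0,0,0]],
  [[-0.019,0.333,0.172],[0,0,0]],
  [[-0.019,0.333,0.25],[0,0,0]],
  [[-0.019,0.333,0.312],[0,0,0]],
  [[-0.019,0.333,0.318],[0,0,0]],
  [[-0.019,0.35,0.318],[0,0,0]],
  [[-0.019,0.37,0.318],[0,0,0]],
  [[-0.019,0.39,0.318],[0,0,0]],
  [[-0.019,0.41,0.318],[0,0,0]],
  [[-0.019,0.43,0.318],[0,0,0]],
])

```text
time: 22.18
tool_pos: [0.5246, -0.2458, 0.0861]
tcp_rot: [2.286, 2.15, 0.004]
wrist_force: [-0.3, 0.7, 5.1]
width: -0.002
grip_force: 2.8
```

play_rows([
  [[0,0.02,0],[0,0,0]],
  [[0,0.04,0],[0,0,0]],
  [[0,0.06,0],[0,0,0]],
  [[0,0.07,0],[0,0,0]],
  [[0,0.07,-0.1],[0,0,0]],
  [[0,0.0,-0.25],[0,0,0]],
  [[0.02,-0.15,-0.318],[0,0,0]],
  [[0.02,-0.3,-0.318],[0,0,0]],
  [[0.02,-0.43,-0.318],[0,0,0]],
  [[0.02,-0.43,-0.318],[0,0,0]],
])

```text
time: 23.02
tool_pos: [0.4087, -0.2317, 0.162]
tcp_rot: [-2.285, -2.148, 0.003]
wrist_force: [0.4, 0.9, -0.2]
width: -0.005
grip_force: 0.0
```

```bash
python3 - <<'E'
from h import *
from workcell import cams
g0=cv2.cvtColor(np.load("top7.npz")["image"],cv2.COLOR_RGB2GRAY); c=cams.read_camera("top"); g=cv2.cvtColor(c["image"],cv2.COLOR_RGB2GRAY)
print(np.c_[np.arange(228,260),g0[228:260,431:442],g[228:260,431:442]])
go(W-.022*wx-[0,0,.0065],MW)
E
```

```text
[[228 193 224 222 221 218 218 218 216 217 212 212 193 222 221 220 219 219
  216 218 215 214 213]
 [229 193 176 174 192 192 199 205 214 178 217 213 193 176 177 192 192 201
  206 214 178 218 213]
 [230 192  89  56 101 104 123 137 155 101 226 215 191  92  54 100 101 122
  138 152 100 223 213]
 [231 197 100  28  38  37  40  42  47  72 231 215 199 100  28  39  34  37
   45  48  72 230 214]
 [232 201 107  39  53  48  48  52  61  85 232 214 202 105  38  50  57  47
   53  59  84 234 214]
 [233 202  87  39  52  51  53  49  54  97 230 215 202  86  39  55  58  53
   51  53  98 232 215]
 [234 201  57  39  54  51  54  51  49 100 233 215 199  57  43  50  51  54
   48  50  99 232 216]
 [235 201  61  44  51  53  53  50  51 102 232 215 201  59  40  49  54  51
   50  54 101 231 215]
 [236 202  61  44  49  55  51  51  47 101 232 215 203  63  42  51  56  54
   50  46 100 232 214]
 [237 201  62  40  50  50  54  50  48  98 233 212 201  64  42  50  53  52
   48  50 122 229 215]
 [238 206  61  41  50  50  54  52  46  97 233 215 204  60  41  48  55  50
   48  53 124 229 215]
 [239 206  45  45  51  55  56  55
[... 1472 characters left out ...]
 91  26  38  44  39  48
   55  93 232 216 212]
 [255  81  89  97  72  69  59  71  87 229 214 211  84  86  94  66  69  61
   72  89 228 214 212]
 [256 171 182 184 171 171 165 166 128 222 213 210 170 182 184 170 172 166
  166 129 222 213 211]
 [257 222 221 221 223 224 222 219 191 217 213 209 222 223 220 221 223 223
  219 190 216 211 211]
 [258 218 214 211 214 215 214 215 213 213 212 212 215 213 213 213 214 213
  214 214 213 211 212]
 [259 216 212 211 210 210 212 212 210 211 209 210 215 210 211 212 212 211
  212 211 212 211 210]]
shift [-0.023, 0.342, 0.314] turn [-0.002, -0.002, 0.006] rows>= 2.8 | pos [ 0.4116 -0.2325  0.1626] t 23.07 q [-0.57, -0.07, 2.1, 0.0, 1.11, -0.5] F [0.1, -0.1, -0.2]
```

The white rib now shows at row 251, about -0.7 rad. Next is a short calibrated rolling stroke.

play_rows([
  [[-0.023,0.17,0.08],[0,0,0]],
  [[-0.023,0.33,0.15],[0,0,0]],
  [[-0.023,0.398,0.22],[0,0,0]],
  [[-0.023,0.398,0.29],[0,0,0]],
  [[-0.023,0.398,0.314],[0,0,0]],
  [[-0.023,0.398,0.314],[0,0,0]],
  [[-0.023,0.414,0.314],[0,0,0]],
  [[-0.023,0.43,0.314],[0,0,0]],
  [[-0.023,0.446,0.314],[0,0,0]],
  [[-0.023,0.462,0.314],[0,0,0]],
  [[-0.023,0.462,0.314],[0,0,0]],
  [[-0.023,0.462,0.28],[0,0,0]],
  [[-0.023,0.462,0.2],[0,0,0]],
  [[0,0.36,0.05],[0,0,0]],
  [[0,0.2,0],[0,0,0]],
  [[0,0,0],[0,0,0]],
  [[0,0,0],[0,0,0]],
])

```text
time: 24.48
tool_pos: [0.4097, -0.2321, 0.1637]
tcp_rot: [-2.286, -2.15, 0.002]
wrist_force: [-1.2, 0.9, -0.7]
width: -0.001
grip_force: 0.0
```

```bash
cat > rib.py <<'E'
from h import *
from workcell import cams
from scipy.optimize import brentq
c=cams.read_camera("top"); g=cv2.cvtColor(c["image"],cv2.COLOR_RGB2GRAY).astype(float)
p=g[231:255,434:437].mean(1); print(p.astype(int)); w=np.clip(p-70,0,None)
r=(w*np.arange(231,255)).sum()/w.sum()
f=lambda th:proj(c,W+.04*(np.sin(th)*wx+[0,0,np.cos(th)-1]))[0,1]-r
print("row",r,"theta",brentq(f,-1,1),"row at 0",f(0)+r)
go(W-.008*wx-[0,0,.0065],MW)
E
python3 rib.py
```

```text
[ 37  49  54  51  52  52  53  51  54  52  52  52  54  56  53  39 156 190
  94  44  49  51  48  44]
row 247.7301587301587 theta -0.4195186852777177 row at 0 242.1890288522934
shift [-0.025, 0.407, 0.315] turn [-0.004, -0.002, 0.007] rows>= 3.1 | pos [ 0.4094 -0.232   0.1631] t 24.53 q [-0.57, -0.07, 2.1, -0.0, 1.12, -0.51] F [-1.3, 1.0, 0.2]
```

play_rows([
  [[-0.023,0.17,0.08],[0,0,0]],
  [[-0.023,0.33,0.15],[0,0,0]],
  [[-0.023,0.399,0.22],[0,0,0]],
  [[-0.023,0.399,0.29],[0,0,0]],
  [[-0.023,0.399,0.314],[0,0,0]],
  [[-0.023,0.399,0.314],[0,0,0]],
  [[-0.023,0.415,0.314],[0,0,0]],
  [[-0.023,0.431,0.314],[0,0,0]],
  [[-0.023,0.447,0.314],[0,0,0]],
  [[-0.023,0.463,0.314],[0,0,0]],
  [[-0.023,0.48,0.314],[0,0,0]],
  [[-0.023,0.48,0.314],[0,0,0]],
  [[-0.023,0.48,0.28],[0,0,0]],
  [[-0.023,0.48,0.2],[0,0,0]],
  [[0,0.36,0.05],[0,0,0]],
  [[0,0.2,0],[0,0,0]],
  [[0,0,0],[0,0,0]],
  [[0,0,0],[0,0,0]],
])

```text
time: 26.03
tool_pos: [0.4101, -0.2322, 0.164]
tcp_rot: [-2.287, -2.15, 0.001]
wrist_force: [-0.5, 0.4, -0.5]
width: 0.001
grip_force: 0.0
```

```bash
python3 rib.py; python3 - <<'E'
from h import *
from workcell import cams
c=cams.read_camera("top"); g=cv2.cvtColor(c["image"],cv2.COLOR_RGB2GRAY); print(g[239:248,425:446])
for n in("top","scene"):
    c=cams.read_camera(n)["image"].astype(int); o=np.load(n+".npz")["image"].astype(int)
    for k,p in dict(spool=[.688,.112,.03],tin=[.706,.406,.03],adp=[.731,-.007,.03]).items():
        u,v=proj(np.load(n+".npz"),p)[0].astype(int); d=np.abs(c-o).max(2)[v-12:v+12,u-12:u+12]; print(n,k,(d>60).sum())
E
```

```text
[ 39  48  50  55  50  50  53  54  58  59  44 100 145 114  44  55  57  54
  53  53  51  51  50  44]
row 243.09777777777782 theta -0.06710368182251261 row at 0 242.1890288522934
shift [-0.025, 0.408, 0.316] turn [-0.004, -0.002, 0.007] rows>= 3.1 | pos [ 0.4091 -0.2319  0.1633] t 26.08 q [-0.57, -0.07, 2.1, -0.0, 1.12, -0.51] F [-1.7, 1.5, -0.4]
[[194 194 194 195 194 201 202  45  42  51  59  72  52  45  96 233 215 212
  212 211 212]
 [197 198 198 202 205 208 211  30  46  51  56  72  49  47  99 233 217 214
  211 214 212]
 [197 198 178 155 158 164 177  36  44  48  46  43  42  44 101 239 224 219
  216 213 211]
 [194 194 134  21  25  46  86  38  42  65 125 117 120  78  75 185 175 172
  201 216 211]
 [195 194 168 136 141 128 130  38  48  95 173 168 185 186  41  44  36  43
  131 221 213]
 [196 196 198 200 203 197 174  33  44  85 131 126 145 182  86 164 142 151
  157 217 213]
 [194 194 193 196 198 201 152  33  45  43  45  43  38  37 116 238 218 225
  219 214 211]
 [190 190 191 189 193 198 151  35  46  51  51  58  45  55 152 227 216 213
  214 211 211]
 [190 188 188 187 192 196 160  34  45  52  53  62  49  65 184 222 212 212
  211 208 211]]
top spool 0
top tin 0
top adp 0
scene spool 0
scene tin 0
scene adp 0
```

```bash
python3 - <<'E'
from h import *
print("top",ray(np.load("top6.npz"),[(404.3,239.3)],.135),"well .5239 -.1404"); print("scene",ray(np.load("scene6.npz"),[(415.2,182.4)],.135),"well .5252 -.1382")
from workcell import bot; s=bot.read_state(); print(s["time"],s["wrist_force"])
E
```

```text
top [[ 0.52406119 -0.14201396  0.135     ]] well .5239 -.1404
scene [[ 0.52664396 -0.13688636  0.135     ]] well .5252 -.1382
26.2333 [-0.26375141  0.22297905  0.18012373]
```

```bash
python3 -c "
from workcell import bot; print(bot.finish_job())"
```

```text
the job is handed in; nothing more can be done
None
```

I handed the job in at about 26 s of the 72 s. By my measurements the crucible is home in the well, about 2 mm off its axis, and the white rib is about 0.05 rad from the pointers. The bystanders did not move, and no verdict came back.

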